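# Load the rock-slab carrier under the scanner's leaf spring

## Robot

A 6-joint arm with a two-finger parallel gripper is mounted at the origin on the work surface. World frame = base frame: x ahead of the robot, y to its left, z up, the work surface at z = 0. Lengths are in m, angles in rad, forces in N, time in s.
With the tool pointing down it reaches from about 0.4 to 0.825 m from the base axis. Payload 7 kg.
Tool frame: the origin (TCP) lies between the finger pads; the fingertips stand arm.tip_extent ahead of it and the grasp point (between the pads) lies 3 mm ahead of it (arm.tip_extent is the distance from the TCP to the fingertips, in m); z points along the fingers, y is the direction in which the jaws open and shut (so a half turn about z gives the same grasp; the last joint's range is limited). The gripper opens to 88 mm and grips with 3 to 60 N. Pads are 19 mm wide; open, the fingers measure 130 mm over their backs; the gripper's body (78 mm by 193 mm) begins 47 mm behind the grasp point.
Start: joints at [0.288, 0.359, 0.012, 0, -1.224, -0.288], TCP at [0.675, -0, 0.249] pointing down, gripper open.
Joint ranges: [-3.07, 3.07], [-1.43, 2.12], [-1.02, 1.25], [-3.03, 1.67], [-3.05, -0], [-3.03, 3.03]. Speed limits (rad/s): [2.39, 2.39, 3.01, 3.14, 3.14, 3.14].

## Interface

Orientations are given as [roll, pitch, yaw] about the fixed x, y, z axes, in that order (R = Rz(yaw) Ry(pitch) Rx(roll)).
In Python, from station import arm gives the robot as it stands.
- The arm moves only by the tool servo_tool, never from a script. Its argument "steps" is a list that holds one entry, the list of rows, each a list of 5 numbers: the finger opening in mm, from 0 to 87.6, then the shift along the tool's x, y, z in mm, then the turn about the tool's z in degrees. A call has 1 to 8 rows; each row shifts and turns the commanded pose from where the row before left it, along the tool's axes as they then stand; what a row does not reach is not made up. A row lasts 1/8 s, in which the tool goes at most 62.5 mm and 10.7 degrees, less where a joint would pass 70% of its speed; a pose out of reach is approached as far as the arm can. A call is refused whole if a number of a shift passes 62.5 or a number of a turn 10.7, either way. A call with a gripper value outside its range is refused whole. The fingers move at their own pace and stop on an object; "squeeze" is the grip in N (left out, the last holds). Time passes only in rows, so rows that do not move let the fingers close. It gives the time, the measured TCP pose, the force and the opening at its end, in the units of the state.
- arm.get_state(): the state, without advancing time (a new reading comes with each control period).
- arm.grab_frame(name): name is "scene" or "side" or "wrist"; returns a dict with "image" (384x512x3 uint8, red, green, blue), "z_map" (384x512 float32, m along the optical axis (not along the pixel's ray), 0 where there is no reading), "camera_matrix" (3x3 intrinsics, pixels), "dist_coeffs" ([k1, k2, p1, p2, k3] as OpenCV has them; the pictures are not rectified), "rvec" (rotation vector, rad) and "tvec" (3), from world to camera coordinates, as OpenCV has them. Camera axes: x right, y down, z forward; pixel columns grow to the right and rows downward; lengths in m; the calibration is good to about 2 mm. A picture is of the moment at which its call begins.
- arm.job_done(): hands the job in, once; it reports no verdict.
Trained networks look in a picture, given as the dict that the camera call returned (one of the last four; its "shot" number tells which), for a name from the list of things; names that differ only in an ending like _2 or _b are one class to them, and where a whole thing is asked for, a point or a joint stands for the part that bears it (a point fixed in the world has none). Each returns a list of dicts, best first, with "p" (0 to 1); they miss things now and then, are a little off and sometimes report something else, mostly with a low value. They report only what shows in the picture. A call takes as long as a camera call. They do not tell look-alikes from the thing itself.
- arm.search_frame(picture, thing): "extent" ([left, top, right, bottom] in pixels, round what is visible of it).
- arm.cut_out(picture, thing): "mask" (384x512 bool, what is visible of it) and "extent" ([left, top, right, bottom] in pixels, round what is visible of it).
- arm.landmark_of(picture, thing): "xy" ([column, row] in pixels: a listed point, or the origin of a listed thing).
The state is a dict: "t": time; "q": joint angles; "qd": joint speeds; "joint_efforts": joint torques, N m; "eef_pos": TCP position; "ee_rot": TCP orientation; "force": force on the tool from outside, world axes, zero at the start; "moment": the same for the moment, N m; "width": finger opening in m.
Only numpy, scipy, OpenCV 4.12 (cv2) and the standard library are available. Lean on these libraries where they do the work, as an engineer would, in place of code of your own. Each camera call takes 0.05 s, during which the arm holds its last target. There are 200 camera calls.

## Task

Load the scanner: with the fingertips, press the black slab carrier that lies in the loading dock down hard on its orange thumb pad so that the sprung bed sinks, and keep it pressed while you slide it along the rails, under the dock's black lips and drag leaf spring, until it is fully home against the end stop. Then let go and come away, so that the leaf holds it there. Do not pick the carrier up or tip it, and leave the other things on the bench where they are.

Things in the scene. Friction and masses are not known exactly. Their poses are not given: they have to be found in the camera images.
- dock: Fixed yellow scanner with an aluminium loading track. Origin: bench height, mid-track, where the carrier's origin is when home; +x = the way the carrier slides in, z up. Guide rails: x -136 to +56 mm, 34 mm high, inner faces 28.5 mm either side. Yellow housing: from x = +62 mm, 260 mm wide, 64 mm high, sloping up from x = +100 to 132 mm high at x = +170, ends at +340.
- lips (a point): Middle of the mouth under the two black lips, at the dock's x = +2 mm, 36.5 mm above the bench, the height of the lips' undersides. The lips run on to x = +48 mm, are 6.5 mm thick and overhang each side of the track inward to 22 mm from its middle. Before the lips nothing but the carrier stands higher than 37 mm.
- end_stop (a point): On the face of the steel end stop across the track's inner end, at the dock's x = +50 mm, 30 mm above the bench. Stop, leaf clamp and screws are up to 54 mm high.
- carrier: Black carrier to load: 100 long (its x), 54 wide, 14 mm thick, about 0.17 kg, slippery; pink rock slab in front, orange thumb pad behind. Origin: centre of underside; +x leads, along the dock's +x. Starts on the sprung bed between the rails, lead end 8 to 30 mm short of the lips, top 41.5 mm above the bench: 5 mm too high for the lips. Home: lead end at the stop, pad and rib still outside the lips.
- pad (a point): Centre of the orange thumb pad, flush with the carrier's top, 30.5 mm behind its origin and 14 mm above it. Pad 35 mm long, 46 mm wide. Just ahead of it (18.5 to 23.5 mm from this point) a thumb rib 36 mm wide stands 5 mm above the top; fingertips on the pad may push against it.
- bed (a joint): How far (m) the sprung bed under the carrier is pressed straight down: 0 up, 0.010 bottom stop. It stays level. It starts to sink at about 3 N of push on the carrier, takes about 11 N at the bottom (0.8 N per mm). At least 0.005 is needed to pass under the lips; 0.0065 to 0.009 is comfortable. Let go under the lips, it lifts the carrier against them.
- leaf: Spring-steel drag leaf, 30 mm wide, mid-track between the lips. Origin: its root on the end stop, 45 mm above the bench, dock x = +52 mm. It slopes down to a rounded nose at dock x = +14 mm, 31 mm above the bench when free, then up to a lead-in tip at x = +2 mm, 43 mm high. The carrier lifts it in passing; it then drags with a press of 2 to 6 N (0.8 N per mm at the nose).
- spare_carrier: Bystander: a second carrier of the same size and shape with a blue pad and grey slab, lying flat on the bench beside the dock, origin at the centre of its underside. Leave it alone.
- brush: Bystander: a 170 mm long wooden-handled brush lying on the bench beside the dock. Leave it alone.
- grit_jar: Bystander: an amber jar with a white cap, 60 mm across, 70 mm high, standing on the bench near the dock's open end; origin at the centre of its underside. Leave it alone.
- offcut: Bystander: a grey rock offcut, 60 x 42 x 30 mm, on the bench near the dock's open end; origin at the centre of its underside. Leave it alone.
- dropper: Bystander: a green dropper bottle, 36 mm across, 80 mm high, standing on the bench; origin at the centre of its underside. Leave it alone.
- slide_box: Bystander: a blue plastic slide box, 85 x 60 x 32 mm, on the bench; origin at the centre of its underside. Leave it alone.
- loupe: Bystander: a small black and steel hand loupe, about 75 x 38 x 24 mm, on the bench. Leave it alone.
Things that resemble listed ones, but are neither listed nor needed, are in the scene too. Leave any green look-alike of the carrier alone.

How it is judged:
By the outcome, as a careful person would: the job done as asked, in the order asked, and still so for the second after the job is handed in, with the robot touching nothing.
It also fails if it takes over 38 s, if anything falls off the work surface, if the arm or the gripper's body presses on something with over 40 N, if the wrist force passes 120 N, or if a joint passes its speed limit or range.

## Working session

There is one attempt and no reset: what is moved stays moved. The work goes in short steps, Python scripts to look and compute and a tool call to move; the robot and the scene stay as the last step left them, time stands still between calls to the robot, and variables do not carry over. Pictures are saved under pics/ and viewed, and the job is handed in when it is done.

Besides the shell and the picture viewer there is one more tool, called after "Emit:" in YAML: its name, and indented under it one key for each argument. servo_tool: Moves the arm, as the interface text tells. Its arguments: {"type":"object","properties":{"steps":{"type":"array","items":{"type":"array","items":{"type":"array","items":{"type":"number"}}}},"squeeze":{"type":"number"}},"required":["steps"]}

```bash
mkdir -p pics; ls; cat > h.py <<'E'
import numpy as np, cv2
from station import arm
def world(f,u,v,z=None,d=None):
    K=f["camera_matrix"];p=cv2.undistortPoints(np.array([[[u,v]]],float),K,f["dist_coeffs"])[0,0]
    R=cv2.Rodrigues(np.array(f["rvec"],float))[0];t=np.array(f["tvec"],float).ravel()
    r=R.T@np.array([p[0],p[1],1]);c=-R.T@t
    if z is not None: d=(z-c[2])/r[2]
    elif d is None: d=np.median(f["z_map"][int(v)-1:int(v)+2,int(u)-1:int(u)+2])
    return c+d*r
def save(f,n,box=None,s=1):
    im=f["image"][...,::-1]
    if box: im=im[box[1]:box[3],box[0]:box[2]]
    cv2.imwrite(f"pics/{n}.png",cv2.resize(im,None,fx=s,fy=s,interpolation=cv2.INTER_CUBIC))
E
python3 - <<'E'
from h import *
print(arm.tip_extent,arm.get_state())
for n in("scene","side","wrist"):
    f=arm.grab_frame(n);save(f,n+"0",s=1.5)
    for th in("pad","lips","end_stop","carrier","dock"):
        for r in arm.landmark_of(f,th)[:3]:
            u,v=r["xy"];print(n,th,round(r["p"],2),np.round(r["xy"],1),np.round(world(f,u,v),3) if 0<u<511 and 0<v<383 else "")
E
```

```text
pics
0.022 {'t': 0.0, 'q': array([ 2.88104715e-01,  3.59414417e-01,  1.10523977e-02, -3.16733384e-04,
       -1.22409387e+00, -2.88121053e-01]), 'qd': array([ 0.00135801, -0.00139328,  0.00130683,  0.00124505, -0.00145965,
       -0.00036593]), 'joint_efforts': array([-8.00930356e-04, -5.82726967e+01,  2.93058443e+01,  6.99745238e+00,
        6.93249181e-03, -2.06530804e-04]), 'eef_pos': array([ 6.74550934e-01, -3.13080518e-05,  2.47608059e-01]), 'ee_rot': array([ 3.13991689e+00, -1.86135175e-04, -1.57092038e+00]), 'force': array([0.06158632, 0.71378677, 0.81178758]), 'moment': array([ 0.03942855, -0.0333614 , -0.02289798]), 'width': 0.08772187606329221}
scene pad 0.74 [334.9 193.1] [0.498 0.008 0.04 ]
scene pad 0.67 [240.9 232.6] [ 0.668 -0.112  0.012]
scene pad 0.31 [339.6 256.8] [0.641 0.072 0.012]
scene lips 0.79 [383.3 214.3] [0.518 0.113 0.039]
scene end_stop 0.78 [403.3 223.9] [0.529 0.154 0.039]
scene carrier 0.81 [348.5 203.3] [0.516 0.043 0.039]
scene carrier 0.58 [250.8 246.2] [ 0.694 -0.077  0.014]
scene dock 0.87 [380.1 228.5] [0.553 0.118 0.031]
side pad 0.84 [209.7 201
[... 155 characters left out ...]
0.552 -0.303  0.023]
side end_stop 0.93 [237.7 316.9] [0.502 0.185 0.064]
side carrier 0.78 [269.9 266.7] [0.495 0.053 0.041]
side carrier 0.74 [271.7 220.3] [ 0.533 -0.08   0.027]
side carrier 0.68 [197.3 212.8] [ 0.68  -0.065  0.014]
side dock 0.72 [270.8 219.9] [ 0.534 -0.079  0.028]
side dock 0.56 [251.6 305.1] [0.498 0.135 0.036]
side dock 0.51 [342.1 166. ] [ 0.445 -0.348  0.007]
wrist pad 0.86 [261.8  89.5] [ 0.668 -0.108  0.015]
wrist pad 0.78 [393.3 188.9] [0.497 0.016 0.043]
wrist pad 0.62 [355.4  90.1] [ 0.553 -0.106  0.031]
wrist lips 0.17 [394.4 189.6] [0.495 0.017 0.043]
wrist carrier 0.94 [248.3 113.2] [ 0.685 -0.078  0.015]
wrist carrier 0.73 [385.5 204.3] [0.504 0.038 0.042]
```

View pics/scene0.png

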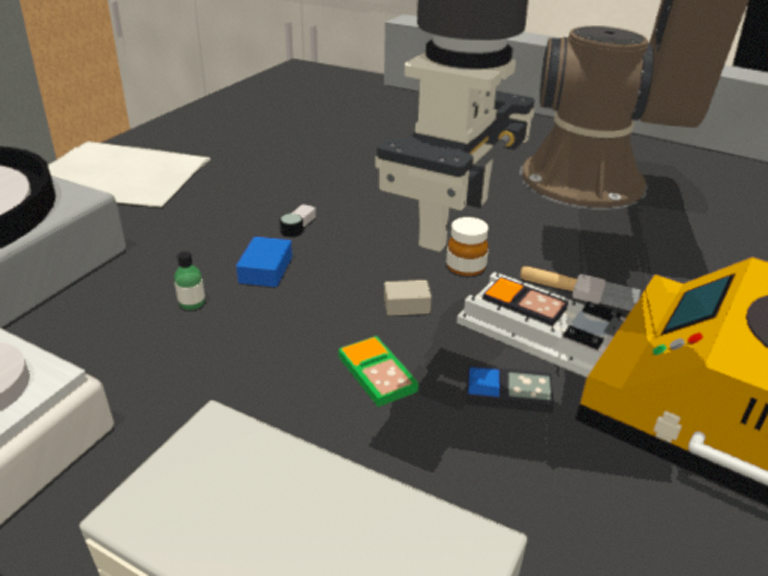

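View pics/side0.png

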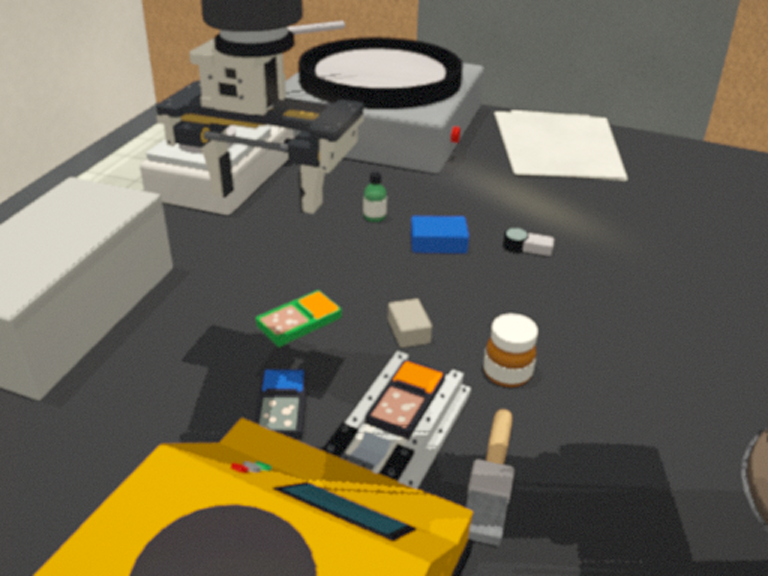

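View pics/wrist0.png

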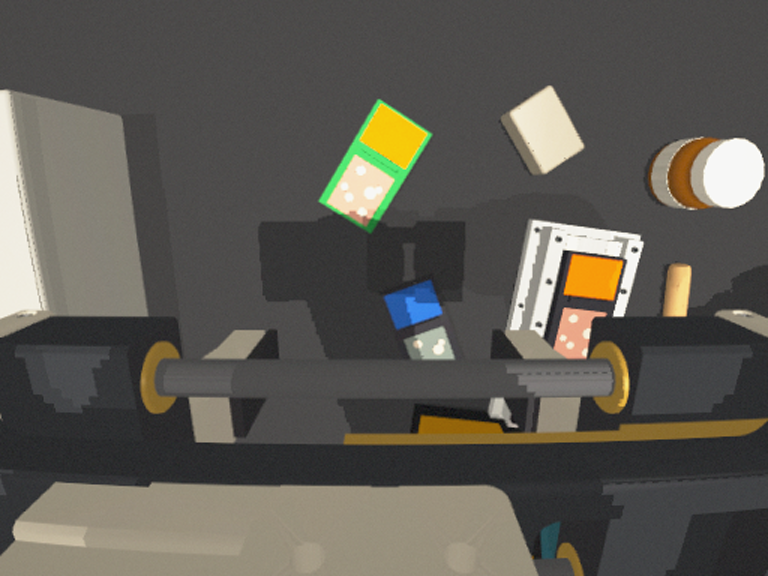

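The candidates for the carrier are three. The black one in the dock has its orange pad at scene (335,193), side (279,255) and wrist (393,189). The green look-alike is at scene (241,232), and the spare with the blue pad is at scene (323,254). The dock one fits: it is black, lies between the rails, and its top is about 41 mm high. I'll confirm that in a crop and measure it.

```bash
cat >> h.py <<'E'
def padfit(f,uv,z=0.0415):
    hsv=cv2.cvtColor(f["image"],cv2.COLOR_RGB2HSV);m=cv2.inRange(hsv,(8,190,120),(22,255,255))
    n,l,st,c=cv2.connectedComponentsWithStats(m)
    i=min((k for k in range(1,n) if st[k,4]>60),key=lambda k:np.hypot(*(c[k]-uv)))
    cnt=max(cv2.findContours((l==i).astype(np.uint8),0,1)[0],key=len)[:,0,:]
    P=np.array([world(f,u,v,z)[:2] for u,v in cnt])*1000
    r=cv2.minAreaRect(P.astype(np.float32));return np.round(r[0],1),np.round(r[1],1),round(r[2],1)
def mark(f,uvs,n,box,s):
    im=cv2.resize(f["image"][...,::-1][box[1]:box[3],box[0]:box[2]],None,fx=s,fy=s,interpolation=cv2.INTER_CUBIC)
    cv2.imwrite(f"pics/{n}.png",im)
E
python3 - <<'E'
from h import *
for n,uv,b in(("scene",(335,193),(290,160,450,280)),("side",(279,255),(200,220,340,340)),("wrist",(393,189),(320,130,480,250))):
    f=arm.grab_frame(n);save(f,n+"1",b,5)
    print(n,padfit(f,uv))
    R=cv2.Rodrigues(np.array(f["rvec"],float))[0];print("cam",-R.T@np.array(f["tvec"]).ravel())
    for th in("carrier","pad"):
        for r in arm.landmark_of(f,th)[:2]: print(th,r["xy"],np.round(world(f,*r["xy"],z=.0415 if th=="pad" else .0275)*1000,1))
    for th,z in(("lips",.0365),("end_stop",.03),("leaf",.045)):
        for r in arm.landmark_of(f,th)[:1]: print(th,round(r["p"],2),np.round(r["xy"]),np.round(world(f,*r["xy"],z=z)*1000,1))
E
```

```text
scene (array([497.9,  11.1]), array([33.7, 47.3]), 83.4)
cam [1.23402914 0.21116113 0.55290964]
carrier [349.2, 201.6] [494.   38.7  27.5]
carrier [253.2, 244.9] [702.5 -67.3  27.5]
pad [242.9, 232.9] [697.4 -90.9  41.5]
pad [336.6, 194.4] [502.4  13.3  41.5]
lips 0.79 [386. 216.] [515.7 117.8  36.5]
end_stop 0.64 [405. 225.] [518.6 156.7  30. ]
leaf 0.75 [410. 216.] [506.7 160.1  45. ]
side (array([493.5,  11.6]), array([36.8, 47.7]), 81.9)
cam [0.35152479 0.58914789 0.59495812]
carrier [271.2, 268.3] [495.8  42.5  27.5]
carrier [336.8, 249.5] [400.7 -40.9  27.5]
pad [211.5, 202.5] [652.3 -72.7  41.5]
pad [280.3, 253.3] [488.3  16.8  41.5]
lips 0.64 [251. 292.] [507.3 112.4  36.5]
end_stop 0.84 [236. 318.] [514. 163.  30.]
leaf 0.61 [236. 311.] [513.1 161.1  45. ]
wrist (array([494.2,  11.4]), array([36.3, 46.7]), 83.0)
cam [ 0.6757114  -0.06767141  0.38561933]
carrier [385.2, 205.0] [497.2  43.   27.5]
carrier [248.2, 111.1] [685.2 -80.4  27.5]
pad [261.7, 90.6] [ 668.7 -103.6   41.5]
pad [392.9, 183.7] [497.2   9.7  41.5]
leaf 0.45 [386. 207.] [504.4  40.2  45. ]
```

View pics/scene1.png

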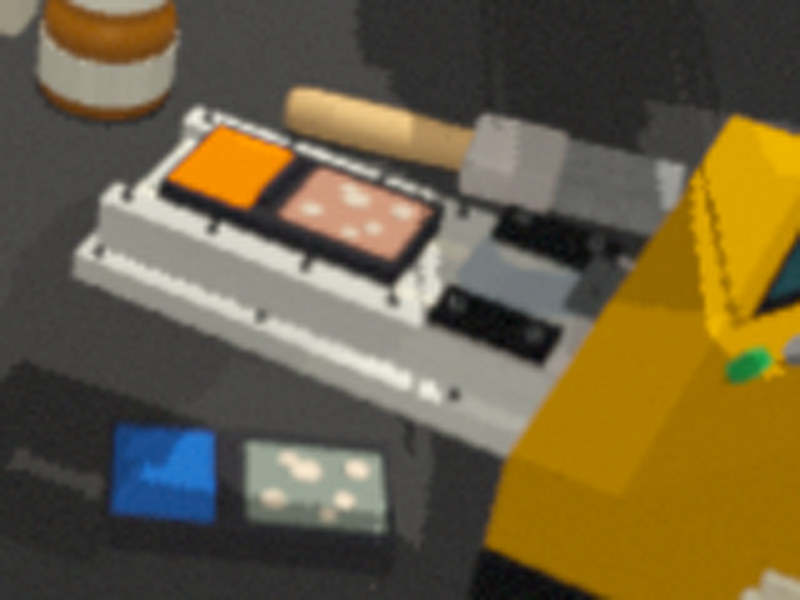

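View pics/side1.png

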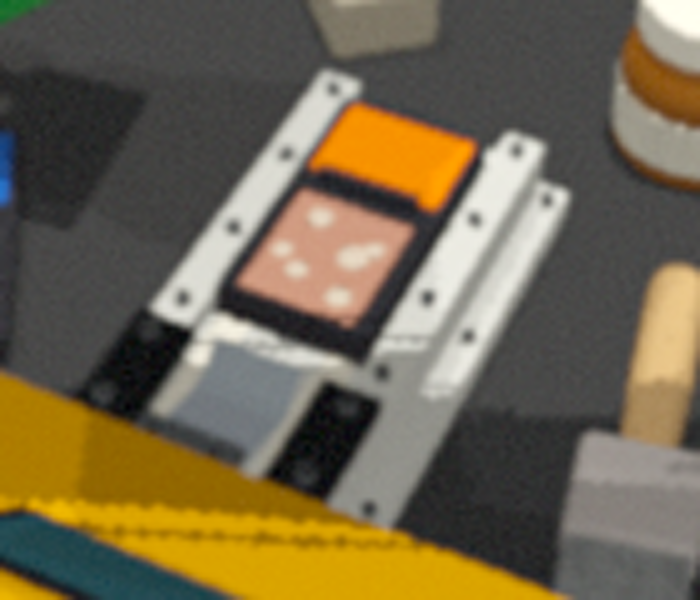

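```bash
python3 - <<'E'
from h import *
f=arm.grab_frame("side")
for S in([(333,88),(286,153),(232,227),(183,298)],[(516,150),(475,219),(427,298)]):
    P=np.array([world(f,200+(u-2)/5,220+(v-2)/5,z=.034)[:2] for u,v in S])*1000
    d=P[-1]-P[0];print(np.round(P,1).tolist(),np.degrees(np.arctan2(d[1],d[0])),P.mean(0))
f=arm.grab_frame("scene")
S=[(210,228),(306,264),(393,299)]
P=np.array([world(f,290+(u-2)/5,160+(v-2)/5,z=.034)[:2] for u,v in S])*1000
d=P[-1]-P[0];print(np.round(P,1).tolist(),np.degrees(np.arctan2(d[1],d[0])))
for th in ("grit_jar","brush"):
  for r in arm.landmark_of(f,th)[:1]:print(th,world(f,*r["xy"],z=0))
E
```

```text
[[525.6, -22.1], [530.5, 15.6], [535.8, 55.9], [539.7, 91.7]] 82.90305495070417 [532.88503348  35.26046854]
[[456.1, -13.2], [460.7, 24.4], [465.9, 64.7]] 82.85206867244295 [460.8746461   25.28134099]
[[531.8, 14.4], [535.8, 54.9], [540.7, 90.9]] 83.36819186971474
grit_jar [ 0.40285286 -0.07663216  0.        ]
brush [0.39609458 0.09668229 0.        ]
```

Emit:
servo_tool:
  steps:
    - [[0,-3,30,24,0],[0,-3,30,24,0],[0,-3,30,24,0],[0,-3,30,24,0],[0,-3,30,24,0],[0,-3,30,24,0],[0,0,0,0,7],[0,0,0,0,0]]
  squeeze: 20

```text
t: 3.0
eef_pos: [0.4951, 0.0181, 0.1048]
ee_rot: [-3.141, 0.0, -1.692]
force: [-0.1, -1.0, -0.7]
width: 0.0133
```

```bash
python3 - <<'E'
from h import *
print(arm.get_state()["width"])
f=arm.grab_frame("side");save(f,"side2",(180,180,360,330),4)
f=arm.grab_frame("wrist");save(f,"wrist2")
f=arm.grab_frame("scene");save(f,"scene2",(270,120,450,255),4)
print(arm.get_state())
E
```

```text
0.013271735284131147
{'t': 3.15, 'q': array([ 4.33696482e-01,  2.13092869e-01, -5.66344905e-01,  1.24912154e-04,
       -7.90439423e-01, -5.53797965e-01]), 'qd': array([ 0.00016395,  0.00187789, -0.00298945, -0.00027199,  0.00024947,
       -0.00936125]), 'joint_efforts': array([ 7.48555502e-02, -3.96455026e+01,  2.20475954e+01,  5.28720126e+00,
       -1.14545927e-02, -7.52887951e-03]), 'eef_pos': array([0.49560775, 0.01811359, 0.10491391]), 'ee_rot': array([-3.14076418e+00,  4.07816851e-04, -1.69080980e+00]), 'force': array([ 0.74841793,  0.01850801, -0.29935151]), 'moment': array([-0.04996269,  0.01066866, -0.01176814]), 'width': 0.002461525034029289}
```

View pics/side2.png

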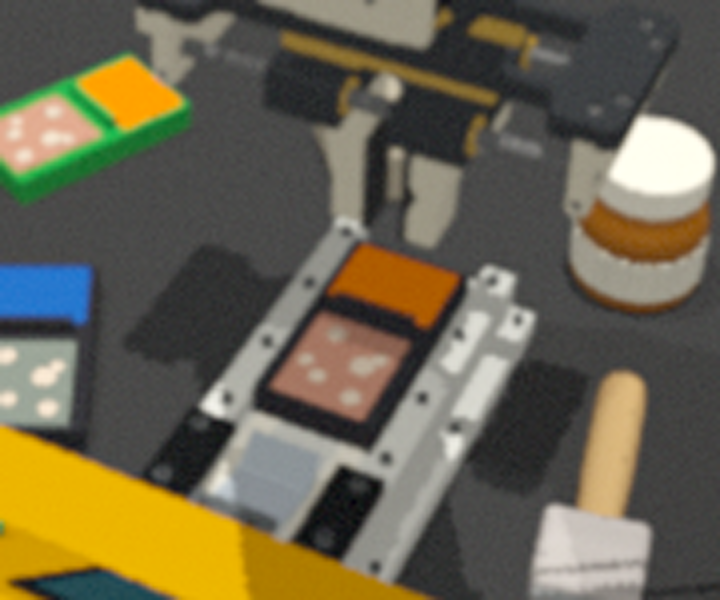

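View pics/scene2.png

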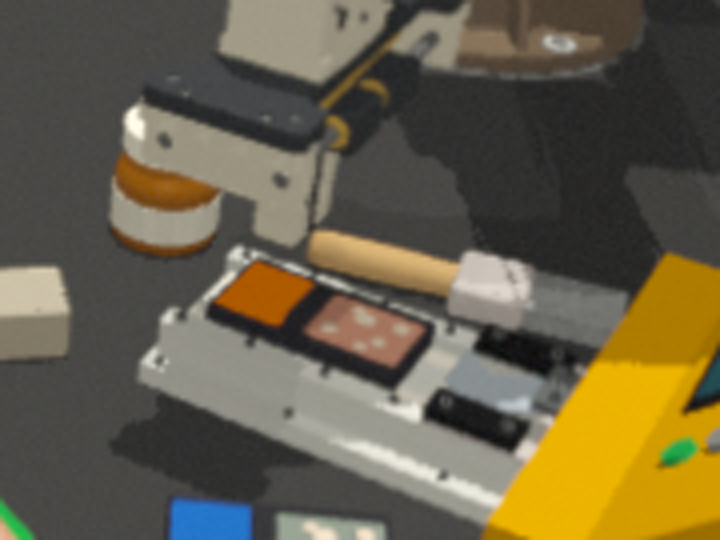

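View pics/wrist2.png

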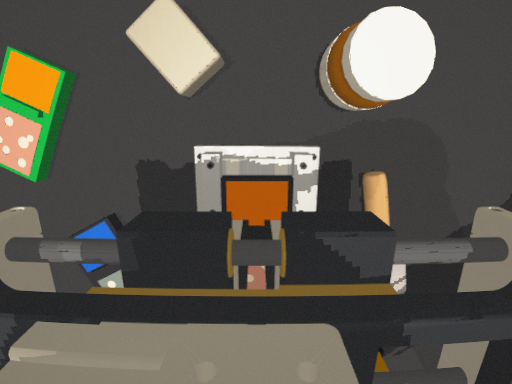

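The fingers, nearly closed, sit centred over the orange pad: pad at wrist (257,200), fingers about column 256. I'm going down onto it.

Emit:
servo_tool:
  steps:
    - [[0,0,0,12,0],[0,0,0,14,0],[0,0,0,10,0],[0,0,0,4,0],[0,0,0,2,0],[0,0,0,1,0],[0,0,0,0,0]]

```text
t: 4.03
eef_pos: [0.4953, 0.018, 0.062]
ee_rot: [-3.141, 0.0, -1.693]
force: [-0.7, -0.0, 3.4]
width: 0.0002
```

Emit:
servo_tool:
  steps:
    - [[0,0,0,2,0],[0,0,0,2,0],[0,0,0,2,0],[0,0,0,1,0],[0,0,0,0,0]]

```text
t: 4.65
eef_pos: [0.4954, 0.0181, 0.0551]
ee_rot: [-3.141, 0.0, -1.693]
force: [-2.3, -0.9, 9.4]
width: 0.0001
```

```bash
python3 - <<'E'
from h import *
f=arm.grab_frame("side");save(f,"side3",(200,200,350,320),5)
f=arm.grab_frame("scene");save(f,"scene3",(280,140,430,255),5)
s=arm.get_state();print(s["eef_pos"],s["force"])
E
```

```text
[0.49545289 0.01812916 0.05512458] [-1.25735673 -1.05736412  8.25429579]
```

View pics/side3.png

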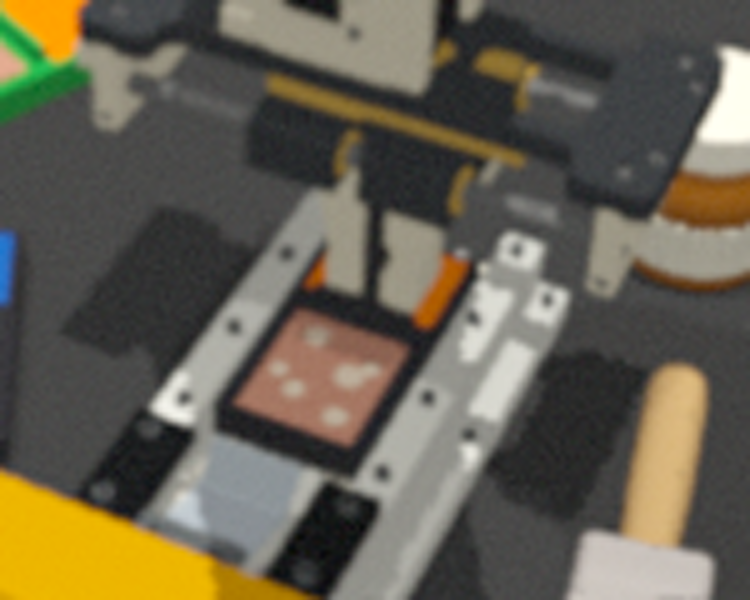

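View pics/scene3.png

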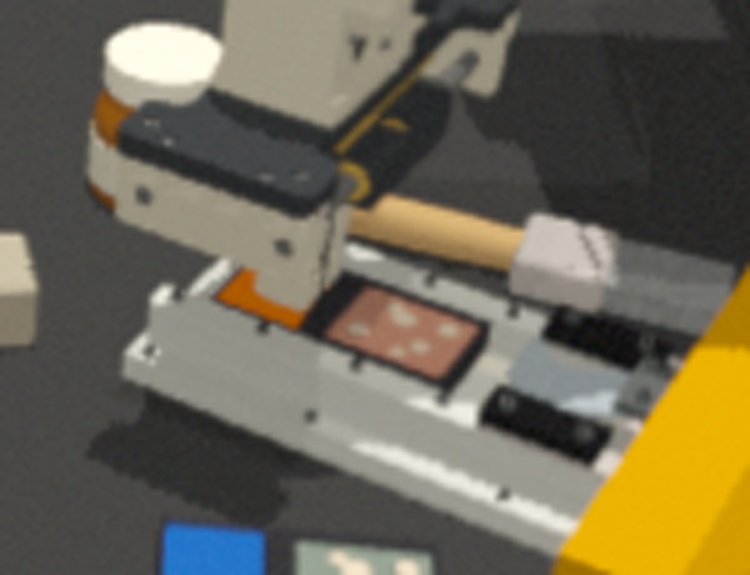

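The bed has sunk about 8 mm and the fingers are just behind the rib (side crop about 375,290). Now I'm sliding it in.

Emit:
servo_tool:
  steps:
    - [[0,-2,0,0,0],[0,-3,0,0,0],[0,-4,0,0,0],[0,-4,0,0,0],[0,-4,0,0,0],[0,-4,0,0,0],[0,-2,0,0,0],[0,0,0,0,0]]

```text
t: 5.75
eef_pos: [0.4987, 0.0413, 0.0553]
ee_rot: [-3.14, 0.001, -1.692]
force: [-1.5, -0.3, 9.3]
width: 0.0003
```

```bash
python3 - <<'E'
from h import *
f=arm.grab_frame("side");save(f,"side4",(200,200,350,320),5)
f=arm.grab_frame("scene");save(f,"scene4",(280,140,430,255),5)
s=arm.get_state();print(s["eef_pos"],s["force"])
E
```

```text
[0.49873117 0.04125083 0.05533375] [-0.90084101 -0.25030781  7.81288262]
```

View pics/side4.png

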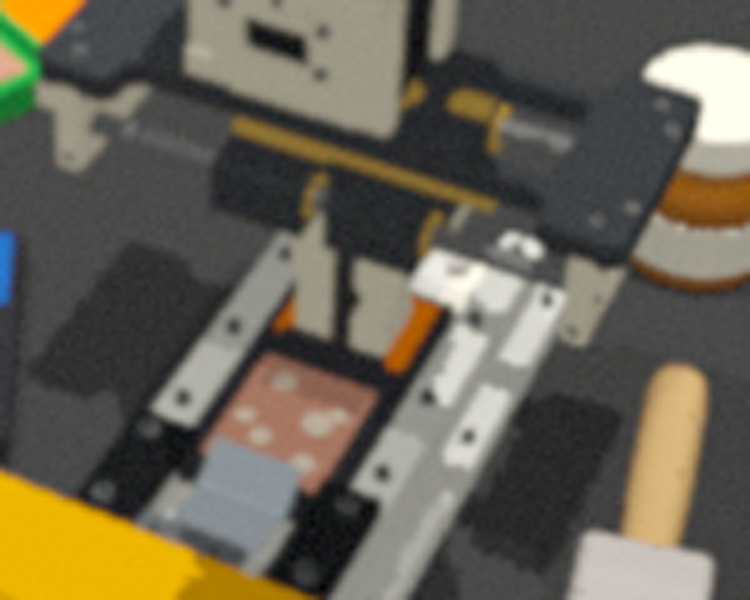

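View pics/scene4.png

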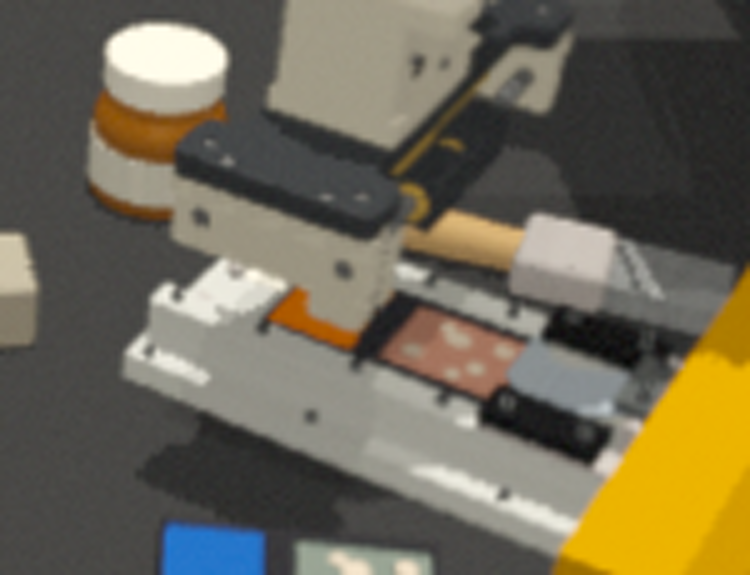

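The lead end is entering under the lips and leaf, with the force steady. I'll continue.

Emit:
servo_tool:
  steps:
    - [[0,-3,0,0,0],[0,-4,0,0,0],[0,-4,0,0,0],[0,-4,0,0,0],[0,-4,0,0,0],[0,-4,0,0,0],[0,-4,0,0,0],[0,0,0,0,0]]

```text
t: 6.85
eef_pos: [0.5015, 0.0679, 0.0549]
ee_rot: [-3.141, 0.0, -1.693]
force: [-0.2, -0.3, 7.3]
width: 0.0004
```

```bash
python3 - <<'E'
from h import *
f=arm.grab_frame("side");save(f,"side5",(200,200,350,320),5)
f=arm.grab_frame("scene");save(f,"scene5",(280,140,430,255),5)
s=arm.get_state();print(s["eef_pos"],s["force"])
E
```

```text
[0.50145384 0.06789223 0.05495825] [-0.6873036   0.03894679  7.6040987 ]
```

View pics/side5.png

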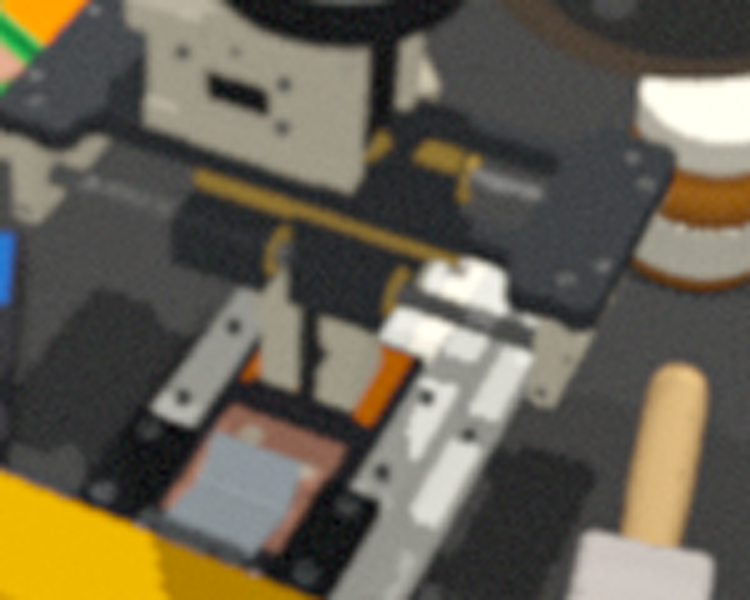

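View pics/scene5.png

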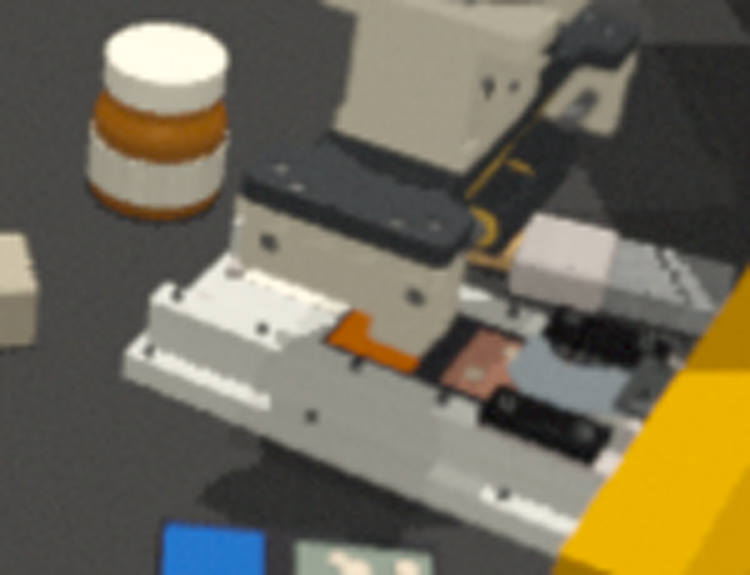

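Emit:
servo_tool:
  steps:
    - [[0,-3,0,0,0],[0,-4,0,0,0],[0,-4,0,0,0],[0,-3,0,0,0],[0,-2,0,0,0],[0,-1,0,0,0],[0,0,0,0,0]]

```text
t: 7.82
eef_pos: [0.5035, 0.0845, 0.055]
ee_rot: [-3.141, 0.0, -1.693]
force: [0.2, -1.1, 7.5]
width: 0.0003
```

Emit:
servo_tool:
  steps:
    - [[0,-1,0,0,0],[0,-1,0,0,0],[0,0,0,0,0]]

```text
t: 8.2
eef_pos: [0.5037, 0.0865, 0.055]
ee_rot: [-3.141, 0.0, -1.693]
force: [-0.9, -2.0, 6.6]
width: 0.0007
```

Emit:
servo_tool:
  steps:
    - [[0,-1,0,0,0],[0,-1,0,0,0],[0,0,0,0,0]]

```text
t: 8.57
eef_pos: [0.5037, 0.0876, 0.0549]
ee_rot: [-3.141, -0.001, -1.693]
force: [0.1, -7.2, 7.0]
width: 0.0005
```

```bash
python3 - <<'E'
from h import *
f=arm.grab_frame("side");save(f,"side6",(200,200,350,320),5)
f=arm.grab_frame("scene");save(f,"scene6",(280,140,430,255),5)
s=arm.get_state();print(s["eef_pos"],s["force"])
E
```

```text
[0.50370638 0.08762685 0.05492298] [ 0.07702095 -5.92856701  7.42082444]
```

View pics/side6.png

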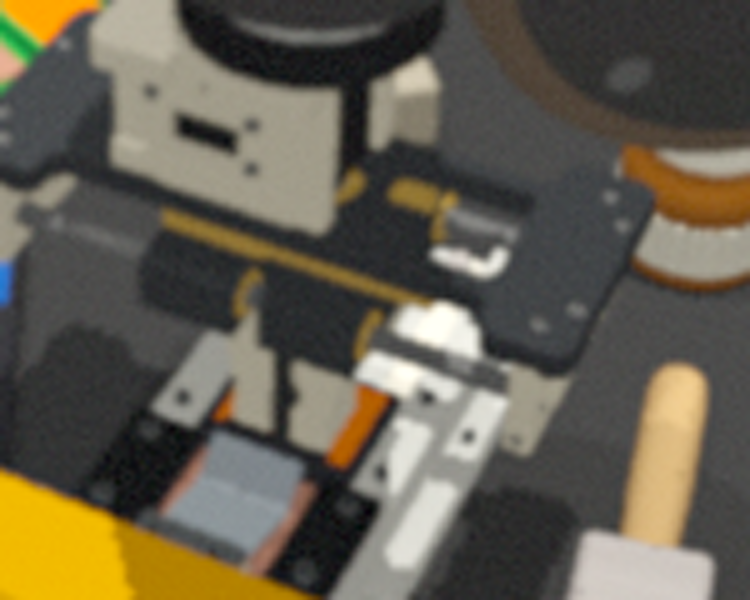

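View pics/scene6.png

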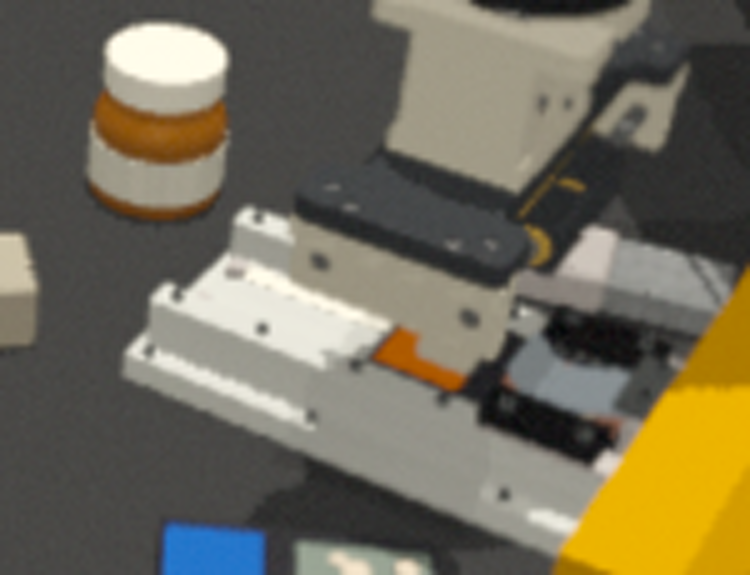

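Emit:
servo_tool:
  steps:
    - [[0,-1,0,0,0],[0,-1,0,0,0],[0,-1,0,0,0],[0,0,0,0,0]]

```text
t: 9.18
eef_pos: [0.5028, 0.0882, 0.0545]
ee_rot: [3.139, -0.005, -1.693]
force: [2.4, -17.4, 8.2]
width: 0.0005
```

Emit:
servo_tool:
  steps:
    - [[0,-1,0,0,0],[0,-1,0,0,0],[0,0,0,0,0]]

```text
t: 9.55
eef_pos: [0.5021, 0.0885, 0.0543]
ee_rot: [3.137, -0.007, -1.694]
force: [2.4, -24.9, 8.8]
width: 0.0004
```

Contact is firm, with the push force rising to 25 N and hardly any motion. I'll ease off the excess push while still pressing, then lift straight up.

Emit:
servo_tool:
  steps:
    - [[0,2,0,0,0],[0,2,0,0,0],[0,1,0,0,0],[0,0,0,0,0]]

```text
t: 10.05
eef_pos: [0.5029, 0.0876, 0.0546]
ee_rot: [3.14, -0.001, -1.693]
force: [-1.8, -4.1, 7.2]
width: 0.0006
```

Emit:
servo_tool:
  steps:
    - [[0,0,0,-2,0],[0,0,0,-2,0],[0,0,0,-2,0],[0,0,0,-3,0],[0,0,0,-4,0],[0,0,0,-6,0],[0,0,0,-10,0],[0,0,0,-15,0]]

```text
t: 11.05
eef_pos: [0.5036, 0.0885, 0.0994]
ee_rot: [3.141, -0.0, -1.693]
force: [0.5, 0.0, -0.5]
width: 0.0006
```

Emit:
servo_tool:
  steps:
    - [[0,30,0,-20,0],[0,40,0,-30,0],[0,40,0,-30,0],[0,40,0,-20,0],[0,0,0,0,0]]

```text
t: 11.68
eef_pos: [0.4858, -0.0622, 0.2013]
ee_rot: [-3.137, 0.001, -1.696]
force: [-0.1, 0.2, -0.4]
width: 0.0005
```

```bash
python3 - <<'E'
from h import *
for n,uv,b in(("side",(262,285),(200,220,340,340)),("scene",(360,210),(290,160,450,280))):
    f=arm.grab_frame(n);save(f,n+"7",b,5)
    for z in (.0365,): print(n,padfit(f,uv,z))
f=arm.grab_frame("wrist");save(f,"wrist7",s=1.5)
print(padfit(f,(256,200),.0365))
s=arm.get_state();print(s["t"],s["eef_pos"],s["force"])
E
```

```text
side (array([501.9,  81.1]), array([34.7, 47.4]), 82.3)
scene (array([506.3,  79.2]), array([34.7, 46.7]), 83.3)
(array([417.6, -87. ]), array([57.2, 26.4]), 60.0)
11.825 [ 0.48521711 -0.06020582  0.19877858] [-0.42097028  0.62716718 -0.21764349]
```

View pics/side7.png

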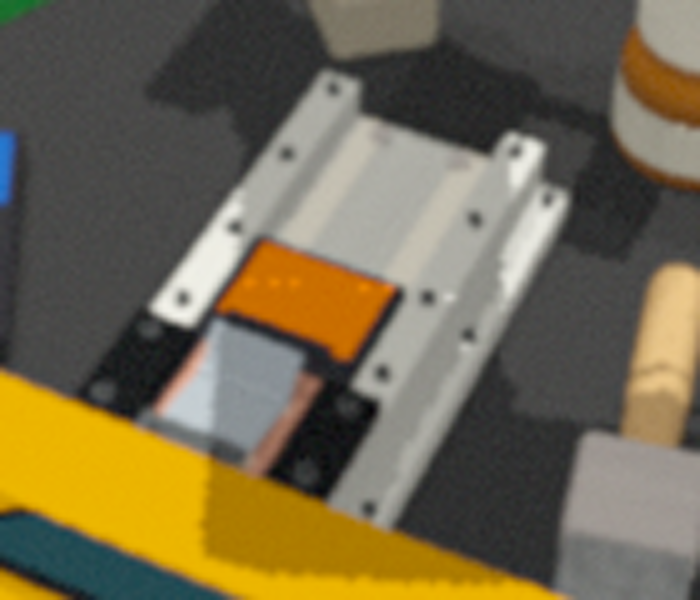

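View pics/scene7.png

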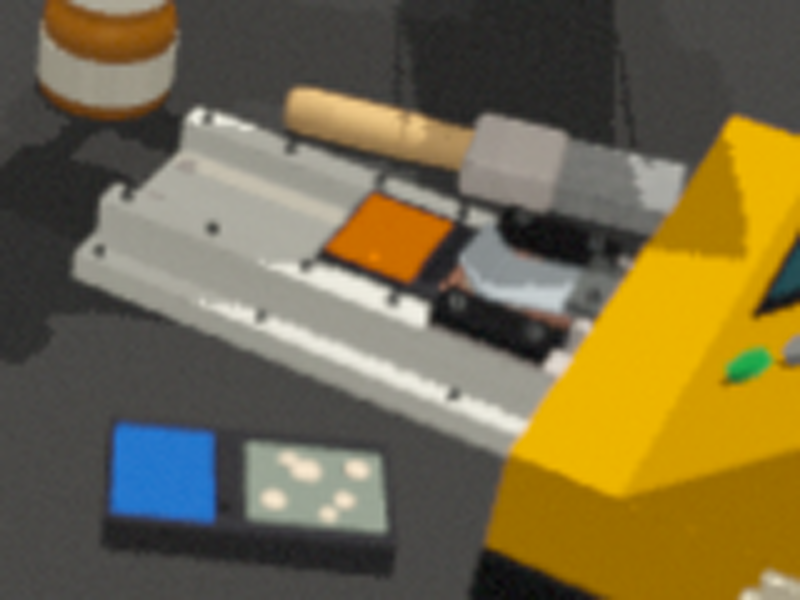

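View pics/wrist7.png

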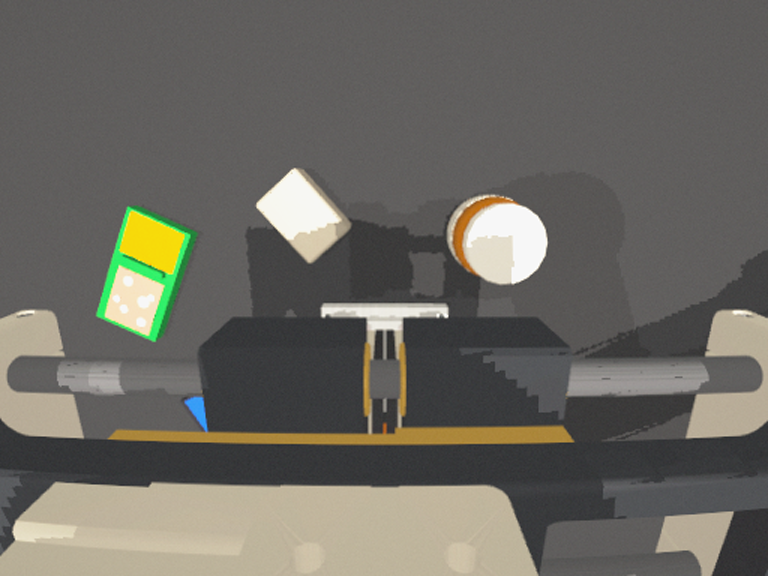

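The carrier is under the lips, the leaf lies on the slab, and the pad and rib are outside (side crop 305,295). I'll check the pad's distance to the rail ends (105.5 mm when home) and to the lip fronts (32.5 mm when home).

```bash
python3 - <<'E'
from h import *
d=np.array([np.cos(np.radians(83)),np.sin(np.radians(83))])
for n,off,uv,pts in(("side",(200,220),(262,285),[(325,69,.034),(361,84,.034),(506,132,.034),(546,143,.034),(140,303,.043),(193,325,.043),(333,382,.043),(381,403,.043)]),
  ("scene",(290,160),(360,210),[(193,106,.034),(222,112,.034),(108,184,.034),(137,186,.034),(436,287,.043),(505,206,.043)])):
    f=arm.grab_frame(n)
    if n=="side":save(f,"side8",s=1.5)
    p=padfit(f,uv,.0365)[0];print(n,p)
    for u,v,z in pts:
        w=world(f,off[0]+(u-2)/5,off[1]+(v-2)/5,z=z)[:2]*1000
        print(z,np.round(w),round(float((w-p)@d),1))
E
```

```text
side [501.9  81.2]
0.034 [531. -31.] -107.7
0.034 [517. -28.] -106.2
0.034 [462. -21.] -106.3
0.034 [447. -20.] -107.4
0.043 [549. 106.] 30.7
0.043 [530. 109.] 31.3
0.043 [481. 117.] 32.7
0.043 [465. 120.] 33.8
scene [506.1  79.3]
0.034 [453. -22.] -107.5
0.034 [451. -10.] -95.4
0.034 [524. -32.] -108.3
0.034 [519. -21.] -98.3
0.043 [538. 105.] 29.5
0.043 [473. 115.] 31.4
```

View pics/side8.png

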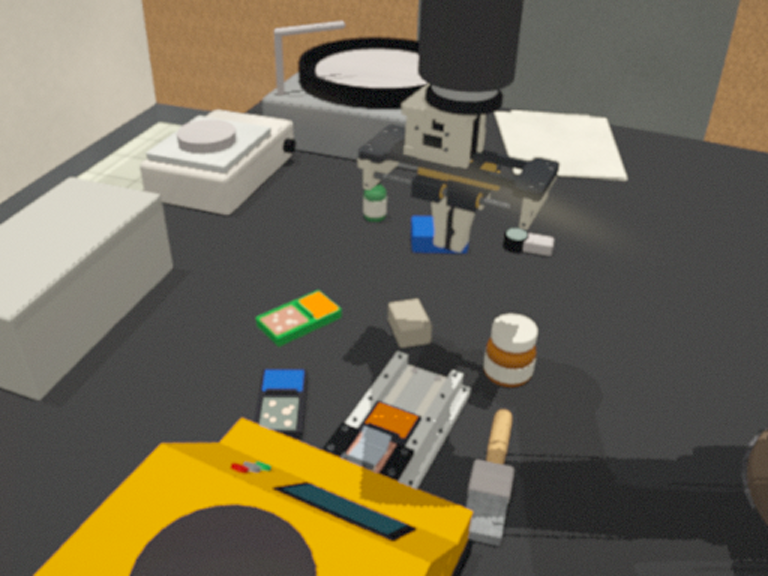

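The pad is 106–107 mm from the rail ends and about 32 mm from the lip fronts, so it is home within measuring error, and everything else is undisturbed. I'm handing in.

```bash
python3 -c "
from h import *
print(arm.job_done(), arm.get_state()['t'])"
```

```text
the job is handed in; nothing more can be done
the job is handed in; nothing more can be done
```

I loaded the carrier and handed the job in at about 12 s of robot time. With closed fingertips I pressed its orange pad down about 8 mm (roughly 8 N). I kept it pressed while sliding it about 70 mm under the lips and leaf to the end stop, then eased off, lifted straight up and moved clear.

**Checks:**
- **End stop:** the push force rose to about 25 N with almost no further motion.
- **Position after letting go:** measured from the side camera, the pad is 106–108 mm from the rail ends (105.5 mm expected when home). It is 31–34 mm from the lip fronts (32.5 mm expected).
- **Scene camera:** its rougher readings mostly agree, at 107–108 mm and 29–31 mm. Two of its rail corner points read 95–98 mm; I took these to be badly picked pixels and ignored them.
- **Wrist camera:** its final pad reading was invalid, because the gripper hid the pad, so I ignored it.
- **Surroundings:** in the last pictures the leaf rests on the slab, the pad and rib are outside the lips, and the other things look undisturbed. The force reading with the robot clear was near zero.

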